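Make up the sampling kit and the balance-check kit

TASK

Make up two kits from the stock on the lab bench. The sampling kit goes in the long three-pocket tray: the squat jar in the pocket next to the grip tab, the slide box in the middle pocket and the round bottle in the pocket farthest from the tab; the balance-check kit goes in the short two-pocket tray: the steel weight in the pocket next to the tab and the square bottle in the other. Stand each thing upright on the floor of its pocket, and do not shift or knock over the steel beaker or the stack of dishes.

Things in the scene. Friction and masses are not known exactly. Their poses are not given: they have to be found in the camera images.
- round_bottle_c (a point): stock: round white narrow-neck bottle with a small grey cap, standing, 80 tall; body 36 dia up to 56, then a shoulder, cap 22 dia. Point: its centre axis, half-way up (40 above its base). z is up. (mm)
- jar_c (a point): stock: squat round white wide-mouth jar with a grey lid about as wide as itself, standing, 58 tall, body 43 dia up to 42, lid 46 dia above that. Point: its centre axis, half-way up (29 above its base). z is up. (mm)
- square_bottle_c (a point): stock: square white bottle with a round grey cap, standing, 66 tall; body 38 x 38 (sides along its x and y) up to 50, cap 28 dia. Point: its centre axis, half-way up (33 above its base). z is up. (mm)
- slide_box_c (a point): stock: upright rectangular slide box, grey with a white top, standing, 28 thick along its x, 46 wide along its y, 72 tall. Point: its centre, half-way up (36 above its base). z is up. (mm)
- weight_c (a point): stock: steel balance-check weight (0.3 to 0.5 kg), a cylinder 38 dia up to 42, with a narrow neck and a 24 dia knob on top, 60 tall in all, standing. Point: its centre axis, half-way up (30 above its base), inside the cylinder part. z is up. (mm)
- long_tray: aluminium kit tray with three pockets in a row, fixed to the bench, 70 (its x) x 202 (its y), walls and dividers 4 thick and 10 high above the bench, inner floor 3 above the bench. A flat grip tab (36 wide, 26 long, top 8 above the bench) sticks out at its +y end. Each pocket is 62 x 62 inside; pocket centres lie on its y axis at y = +66 (next to the tab), 0 (middle) and -66 (far from the tab). Origin: centre of its underside without the tab, at bench height; z up. (mm)
- short_tray: aluminium kit tray with two pockets in a row, fixed to the bench, 70 (its x) x 136 (its y), made like the long tray (walls 4 thick and 10 high, floor 3 above the bench, same tab at its +y end). Each pocket is 62 x 62 inside; pocket centres lie on its y axis at y = +33 (next to the tab) and -33 (far from the tab). Origin: centre of its underside without the tab, at bench height; z up. (mm)
- beaker_c (a point): bystander, not part of a kit: open empty steel beaker standing among the stock, loose, 60 dia, 75 tall. Point: its centre, half-way up (37.5 above the bench). (mm)
- dish_stack_c (a point): bystander, not part of a kit: stack of three round lidded dishes between the trays, one loose piece, 62 dia, 39 tall. Point: its centre, half-way up (19.5 above the bench). (mm)
Things that resemble listed ones, but are neither listed nor needed, are in the scene too. Leave any blue or yellow look-alike of the part that bears slide_box_c alone.

How it is judged (in metres and radians):
At the end, for the whole second after the job is handed in: All five things stand upright (within 0.1 rad) on the floor of their own pockets (height within 4 mm, centre within 18 mm of the pocket's centre in the tray's x and y, which any thing standing flat in its pocket fulfils), at rest and released (x of jar_c in the frame of long_tray between -0.018 and 0.018 m and y of jar_c in the frame of long_tray between 0.048 and 0.084 m and z of jar_c in the frame of long_tray between 0.028 and 0.036 m and angle between each of jar_c, slide_box_c, round_bottle_c, weight_c, square_bottle_c's own z axis and vertical below 0.1 rad and linear speed of each of jar, slide_box, round_bottle, weight, square_bottle below 0.02 m/s and x of slide_box_c in the frame of long_tray between -0.018 and 0.018 m and y of slide_box_c in the frame of long_tray between -0.018 and 0.018 m and z of slide_box_c in the frame of long_tray between 0.035 and 0.043 m and x of round_bottle_c in the frame of long_tray between -0.018 and 0.018 m and y of round_bottle_c in the frame of long_tray between -0.084 and -0.048 m and z of round_bottle_c in the frame of long_tray between 0.039 and 0.047 m and x of weight_c in the frame of short_tray between -0.018 and 0.018 m and y of weight_c in the frame of short_tray between 0.015 and 0.051 m and z of weight_c in the frame of short_tray between 0.029 and 0.037 m and x of square_bottle_c in the frame of short_tray between -0.018 and 0.018 m and y of square_bottle_c in the frame of short_tray between -0.051 and -0.015 m and z of square_bottle_c in the frame of short_tray between 0.032 and 0.04 m); the robot touches nothing.
It fails at once if the steel beaker shifted by more than 30 mm or knocked over (distance of beaker_c from where it was at the start of the episode above 0.03 m or angle between beaker_c's own z axis and vertical above 0.5 rad).
It fails at once if the stack of dishes shifted by more than 30 mm or knocked over (distance of dish_stack_c from where it was at the start of the episode above 0.03 m or angle between dish_stack_c's own z axis and vertical above 0.5 rad).
It also fails if it takes over 122 s, if anything falls off the work surface, if the arm or the gripper's body presses on something with over 40 N, if the wrist force passes 120 N, or if a joint passes its speed limit or range.

ROBOT

A 6-joint arm with a two-finger parallel gripper is mounted at the origin on the work surface. World frame = base frame: x ahead of the robot, y to its left, z up, the work surface at z = 0. Lengths are in m, angles in degrees, forces in N, time in s.
With the tool pointing down it reaches from about 0.3 to 0.825 m from the base axis. Payload 5.4 kg.
Tool frame: the origin (TCP) lies at the very end of the fingers, on their centre line; the grasp point (between the pads) lies r.hold_point_z behind it (r.hold_point_z is the distance from the TCP to the grasp point, in m); z points along the fingers, x is the direction in which the jaws open and shut, and the axes are right-handed (so a half turn about z gives the same grasp; the last joint's range is limited). The gripper opens to 92 mm and grips with 3 to 60 N. Pads are 20 mm wide; open, the fingers measure 128 mm over their backs; the gripper's body (75 mm by 189 mm) begins 69 mm behind the grasp point.
Start: joints at [52.592, 9.076, 91.501, -0, 79.423, -12.038], TCP at [0.246, 0.52, 0.215] pointing down, gripper open.
Joint ranges: [-166.64, 166.64], [-54.1, 131.32], [10.49, 154.53], [-73.88, 253.88], [9.74, 151.15], [-171.62, 171.62]. Speed limits (degrees/s): [147.25, 147.25, 180, 180, 180, 180].

INTERFACE

Orientations are given as [roll, pitch, yaw] about the fixed x, y, z axes, in that order (R = Rz(yaw) Ry(pitch) Rx(roll)).
In Python, from cell import telemetry, cams, r gives the robot as it stands.
- The arm moves only by the tool drive_tool, never from a script. Its argument "deltas" is text: rows parted by semicolons, each of 7 numbers parted by spaces: the gripper's target within -1 to 1 (fully open at 1, half-way at 0, shut at -1), then the shift along the world's x, y, z in m, then the turn, a rotation vector about the world's x, y, z in degrees. A call has 1 to 12 rows; each row is the pose to reach, as a shift and turn from the pose commanded when the call began; what a row does not reach only later rows make up. A row lasts 1/10 s, in which the tool goes at most 50 mm and 8.59 degrees, less where a joint would pass 70% of its speed; a pose out of reach is approached as far as the arm can. A call with a gripper value outside its range is refused whole. The fingers move at their own pace and stop on an object; "force" is the grip in N (left out, the last holds). Time passes only in rows, so rows that repeat a pose let the fingers close. It gives the time, the measured TCP pose, the force and the opening at its end, in the units of the state.
- telemetry.get_obs(): the state, without advancing time (a new reading comes with each control period).
- cams.camera(name): name is "side" or "top" or "wrist"; returns a dict with "pixels" (400x640x3 uint8, blue, green, red), "depth" (400x640 float32, m along the optical axis (not along the pixel's ray), 0 where there is no reading), "K" (3x3 intrinsics, pixels), "R" (3x3) and "t" (3): a world point X has camera coordinates R X + t; the wrist camera has in their place "T_tool_cam" (4x4, takes a point from camera to tool coordinates, whose origin is the TCP and whose axes are the tool frame's). Camera axes: x right, y down, z forward; pixel columns grow to the right and rows downward; lengths in m; the calibration is good to about 2 mm. A picture is of the moment at which its call begins: read the wrist's pose just before it.
- r.job_done(): hands the job in, once; it reports no verdict.
The state is a dict: "t": time; "joint_positions": joint angles; "qd": joint speeds; "tau": joint torques, N m; "tcp_pos": TCP position; "tcp_rot": TCP orientation; "wrist_force": force on the tool from outside, world axes, zero at the start; "torque": the same for the moment, N m; "gripper_width": finger opening in m.
Only numpy, scipy, OpenCV 4.12 (cv2) and the standard library are available. Lean on these libraries where they do the work, as an engineer would, in place of code of your own. Each camera call takes 0.05 s, during which the arm holds its last target. There are 200 camera calls.

## Working session

There is one attempt and no reset: what is moved stays moved. The work goes in short steps, Python scripts to look and compute and a tool call to move; the robot and the scene stay as the last step left them, time stands still between calls to the robot, and variables do not carry over. Pictures are saved under pics/ and viewed, about 12 in all and at most 16, crops included, and the job is handed in when it is done.

Besides the shell and the picture viewer there is one more tool, called after ">>>" as a command line: name --argument value ..., lists and objects as JSON in quotes. drive_tool: Moves the arm, as the interface text tells. Its arguments: {"type":"object","properties":{"deltas":{"type":"string"},"force":{"type":"number"}},"required":["deltas"]}

```bash
ls; mkdir -p pics; python3 - <<'E'
from cell import telemetry,cams,r
import cv2,numpy as np
print(telemetry.get_obs(), r.hold_point_z)
for n in("top","side"):
    c=cams.camera(n); cv2.imwrite(f"pics/{n}0.png",c["pixels"]); np.savez(f"{n}0.npz",**c)
    print(n,c["K"],c["R"],c["t"])
E
```

```text
pics
{'t': 0.0, 'joint_positions': array([ 5.25925696e+01,  9.11269187e+00,  9.15703346e+01,  1.26376295e-03,
        7.94242015e+01, -1.20371428e+01]), 'qd': array([ 0.02474349,  0.01448273,  0.03340701,  0.02464454, -0.06146337,
       -0.07194435]), 'tau': array([-1.33549393e-04, -3.85572767e+01, -3.22112918e+01,  7.01124058e-02,
        3.79335461e-02, -1.51515546e-04]), 'tcp_pos': array([0.24598965, 0.51903927, 0.2136346 ]), 'tcp_rot': array([-1.79976424e+02,  1.04611232e-01,  6.46295009e+01]), 'wrist_force': array([ 0.85215218,  0.29788255, -0.85799684]), 'torque': array([ 0.00118345, -0.01354656,  0.03722542]), 'gripper_width': 0.09180172039358186} 0.0187
top [[417.89090383   0.         320.1634898 ]
 [  0.         417.89090383 194.86751789]
 [  0.           0.           1.        ]] [[-0.02866589 -0.99923459 -0.0266178 ]
 [-0.98269245  0.03304675 -0.18227304]
 [ 0.18301316  0.02093209 -0.9828876 ]] [0.0278058  0.49147871 1.05354752]
side [[463.3791691    0.         318.65803441]
 [  0.         463.3791691  193.21836167]
 [  0.           0.           1.        ]] [[ 0.99144327 -0.12837035 -0.02369163]
 [-0.09478642 -0.58316272 -0.80680653]
 [ 0.08975397  0.80214855 -0.59034053]] [-0.50769589  0.0916368   1.05043296]
```

View pics/top0.png

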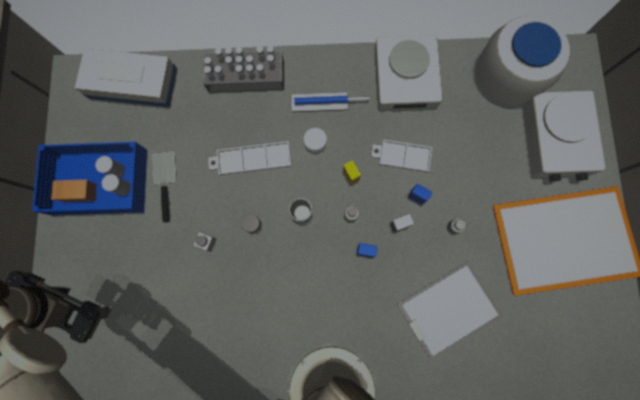

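View pics/side0.png

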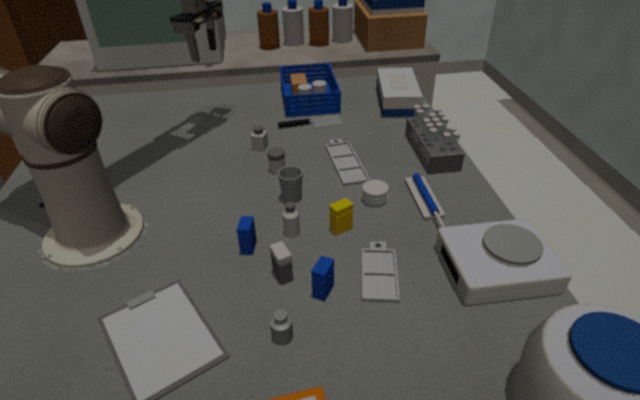

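The top view shows, left to right: square bottle (204,242), jar (251,224), beaker (301,212), round bottle (351,214), grey/white slide box (402,223) and weight (457,226). The slide-box look-alikes are blue (421,193), blue (368,250) and yellow (352,171). The dishes are at (315,140). The long tray is at (253,158) with its tab on the left at (213,162), and the short tray at (404,155) with its tab at (376,150).
I choose (402,223) for the slide box. The crop below checks that and the measurement uses depth.

```bash
cat > h.py <<'E'
import numpy as np,cv2
def cloud(c,R=None,t=None):
    R=c["R"] if R is None else R; t=c["t"] if t is None else t
    v,u=np.mgrid[:400,:640]; K=c["K"]; d=c["depth"]
    P=np.stack([(u-K[0,2])/K[0,0]*d,(v-K[1,2])/K[1,1]*d,d],-1)-t
    P=P@R; P[d==0]=np.nan; return P
def ray(c,u,v,z):
    K=c["K"]; d=c["R"].T@np.array([(u-K[0,2])/K[0,0],(v-K[1,2])/K[1,1],1]); o=-c["R"].T@c["t"]
    return o+d*(z-o[2])/d[2]
E
python3 - <<'E'
from h import *
c=dict(np.load("top0.npz")); P=cloud(c)
im=c["pixels"]
cv2.imwrite("pics/crop.png",cv2.resize(im[120:265,190:480],None,fx=2.75,fy=2.75,interpolation=cv2.INTER_CUBIC))
print("bench z",np.nanmedian(P[270:285,200:300,2]))
m=(P[...,2]>0.022).astype(np.uint8); m[:120]=0;m[275:]=0;m[:,:180]=0;m[:,485:]=0
n,l,s,ce=cv2.connectedComponentsWithStats(m)
for i in range(1,n):
    if s[i,4]<25: continue
    q=P[l==i]; zt=np.percentile(q[:,2],95); t=q[q[:,2]>zt-0.006]
    a=cv2.minAreaRect((t[:,:2]*1000).astype(np.float32))
    print(ce[i].round(),s[i,4],"zt %.3f"%zt,"topmean",t.mean(0).round(3),"rect",np.round(a[0],0),np.round(a[1],0),round(a[2],1))
# trays: bright mask
for nm,(u0,u1,v0,v1) in dict(long=(205,296,138,178),short=(368,438,136,174)).items():
    g=im[...,1]; sub=np.zeros_like(g); sub[v0:v1,u0:u1]=(g[v0:v1,u0:u1]>g[v0,u0:u1].mean()+35)
    k=cv2.findContours(sub,cv2.RETR_EXTERNAL,cv2.CHAIN_APPROX_NONE)[0]; k=max(k,key=cv2.contourArea)
    w=np.array([ray(c,*p[0],0.01)[:2] for p in k])
    hull=(w*1000).astype(np.float32)
    a=cv2.minAreaRect(hull); print(nm,cv2.contourArea(k),cv2.boundingRect(k),a)
    print(cv2.boxPoints(a).round())
E
```

```text
bench z 0.0009877953450502974
[315. 139.] 422 zt 0.043 topmean [0.65  0.022 0.04 ] rect [651.  22.] [60. 59.] 42.5
[352. 171.] 260 zt 0.075 topmean [ 0.552 -0.073  0.073] rect [552. -73.] [46. 28.] 25.6
[420. 193.] 287 zt 0.075 topmean [ 0.487 -0.248  0.073] rect [ 487. -249.] [46. 29.] 57.7
[299. 207.] 229 zt 0.078 topmean [0.452 0.065 0.076] rect [453.  63.] [58. 57.] 43.6
[351. 213.] 169 zt 0.083 topmean [ 0.441 -0.068  0.081] rect [442. -68.] [19. 20.] 60.2
[251. 223.] 274 zt 0.062 topmean [0.424 0.195 0.059] rect [424. 195.] [42. 44.] 42.8
[402. 222.] 247 zt 0.075 topmean [ 0.412 -0.196  0.073] rect [ 413. -196.] [28. 46.] 18.8
[457. 225.] 196 zt 0.063 topmean [ 0.402 -0.342  0.06 ] rect [ 402. -342.] [24. 21.] 85.5
[204. 241.] 256 zt 0.069 topmean [0.381 0.32  0.067] rect [382. 319.] [26. 26.] 89.6
[367. 250.] 236 zt 0.075 topmean [ 0.345 -0.103  0.073] rect [ 345. -103.] [45. 28.] 78.4
long 850.5 (243, 145, 47, 25) ((611.0230102539062, 160.39019775390625), (58.555381774902344, 126.19702911376953), 5.290762901306152)
[[576. 221.]
 [588.  95.]
 [646. 100.]
 [634. 226.]]
short 438.5 (372, 143, 33, 23) ((608.734375, -176.21337890625), (85.99324035644531, 58.232627868652344), 78.70877838134766)
[[ 572. -213.]
 [ 629. -224.]
 [ 646. -140.]
 [ 589. -128.]]
```

View pics/crop.png

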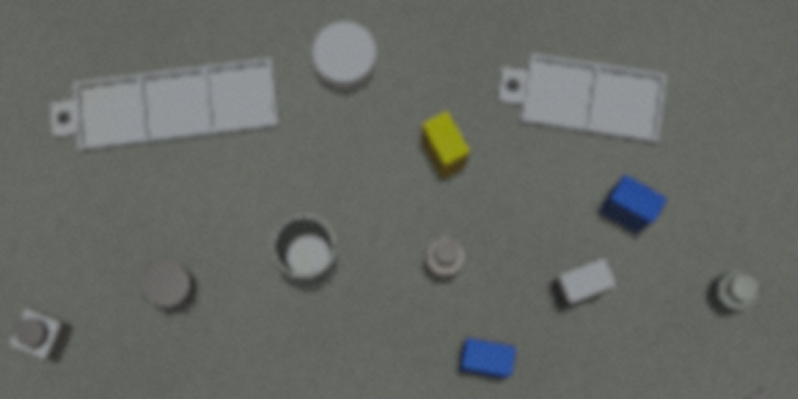

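The crop confirms the slide box: the only box with a white top and grey sides is at crop (585,282). The weight, a dull cylinder with a knob, is at crop (737,290). Next I fit the trays and the square bottle's yaw.

```bash
python3 - <<'E'
from h import *
c=dict(np.load("top0.npz")); P=cloud(c); im=c["pixels"]
off={}
for nm,(u0,u1,v0,v1),L in (("long",(203,300,134,182),202),("short",(364,442,134,178),136)):
    g=cv2.resize(im[v0:v1,u0:u1,1],None,fx=4,fy=4,interpolation=cv2.INTER_CUBIC)
    T,b=cv2.threshold(g,0,255,cv2.THRESH_OTSU)
    b=cv2.morphologyEx(b,cv2.MORPH_CLOSE,np.ones((21,21))); b=cv2.morphologyEx(b,cv2.MORPH_OPEN,np.ones((65,65)))
    k=max(cv2.findContours(b,cv2.RETR_EXTERNAL,cv2.CHAIN_APPROX_NONE)[0],key=cv2.contourArea)
    w=np.array([ray(c,p[0][0]/4+u0-.375,p[0][1]/4+v0-.375,0.01)[:2] for p in k])*1000
    a=cv2.minAreaRect(w.astype(np.float32)); bp=cv2.boxPoints(a)
    e=[bp[1]-bp[0],bp[2]-bp[1]]; y=max(e,key=np.linalg.norm); y=y/np.linalg.norm(y); y=y if y[1]>0 else -y
    ctr=np.array(a[0]); print(nm,T,a,"y dir",y,"yaw of x axis",np.degrees(np.arctan2(-y[0],y[1])))
    for q in ((66,0,-66) if nm=="long" else (33,-33)): print(q,(ctr+q*y).round(1))
def comp(u,v,zlo,zhi):
    q=P[v-14:v+15,u-14:u+15].reshape(-1,3); q=q[(q[:,2]>zlo)&(q[:,2]<zhi)]
    a=cv2.minAreaRect((q[:,:2]*1000).astype(np.float32)); print(u,v,len(q),a)
comp(204,241,.046,.056); comp(204,241,.046,.09); comp(457,225,.035,.048); comp(351,213,.05,.09)
# second view
c=dict(np.load("side0.npz")); P=cloud(c)
m=(P[...,2]>0.022).astype(np.uint8); m[:115]=0
n,l,s,ce=cv2.connectedComponentsWithStats(m)
for i in range(1,n):
    if not 100<s[i,4]<3000: continue
    q=P[l==i]; zt=np.percentile(q[:,2],97); t=q[q[:,2]>zt-0.006]
    a=cv2.minAreaRect((t[:,:2]*1000).astype(np.float32))
    print("side",ce[i].round(),"zt %.3f"%zt,np.round(a[0],0),np.round(a[1],0),round(a[2],1))
E
```

```text
long 124.0 ((611.6286010742188, 197.47882080078125), (69.621826171875, 204.70431518554688), 5.081753730773926) y dir [-0.08857693  0.9960693 ] yaw of x axis 5.081744
66 [605.8 263.2]
0 [611.6 197.5]
-66 [617.5 131.7]
short 124.0 ((600.4406127929688, -222.2222137451172), (137.28179931640625, 68.37049865722656), 86.87557983398438) y dir [0.05450411 0.9985136 ] yaw of x axis -3.1244035
33 [ 602.2 -189.3]
-33 [ 598.6 -255.2]
204 241 112 ((381.3814697265625, 318.95330810546875), (37.945045471191406, 37.71558380126953), 66.43748474121094)
204 241 214 ((381.3814697265625, 318.95330810546875), (37.945045471191406, 37.71558380126953), 66.43748474121094)
457 225 97 ((401.7215270996094, -339.681396484375), (36.42587661743164, 34.7388916015625), 10.649494171142578)
351 213 153 ((441.38922119140625, -67.25680541992188), (33.605323791503906, 34.015907287597656), 88.57804107666016)
side [437. 139.] zt 0.101 [858. 186.] [126.  70.] 88.0
side [258. 136.] zt 0.066 [382. 319.] [25. 26.] 4.4
side [276. 157.] zt 0.059 [424. 194.] [44. 44.] 74.6
side [290. 181.] zt 0.075 [453.  64.] [61. 58.] 81.0
side [426. 194.] zt 0.031 [768.  -5.] [170.  18.] 89.8
side [375. 190.] zt 0.040 [650.  22.] [62. 63.] 41.1
side [341. 213.] zt 0.073 [553. -72.] [49. 31.] 29.9
side [290. 217.] zt 0.080 [442. -68.] [23. 19.] 84.5
side [246. 231.] zt 0.073 [ 346. -102.] [49. 29.] 78.4
side [281. 259.] zt 0.073 [ 413. -195.] [28. 50.] 18.9
side [322. 274.] zt 0.073 [ 488. -248.] [47. 28.] 56.8
side [281. 324.] zt 0.061 [ 403. -341.] [25. 22.] 86.3
```

Both cameras agree within about 1 mm. I start with the square bottle at (0.3815,0.319), jaw yaw 66.4.

>>> drive_tool --deltas "1 .1355 -.201 -.115 0 0 1.8;1 .1355 -.201 -.115 0 0 1.8;1 .1355 -.201 -.115 0 0 1.8;1 .1355 -.201 -.115 0 0 1.8;1 .1355 -.201 -.115 0 0 1.8;1 .1355 -.201 -.115 0 0 1.8;1 .1355 -.201 -.115 0 0 1.8;1 .1355 -.201 -.115 0 0 1.8;1 .1355 -.201 -.115 0 0 1.8" --force 20

```text
t: 1.0
tcp_pos: [0.3817, 0.3196, 0.1003]
tcp_rot: [180.0, -0.1, 66.5]
wrist_force: [0.7, 0.1, 0.4]
gripper_width: 0.0919
```

>>> drive_tool --deltas "1 0 0 -.03 0 0 0;1 0 0 -.06 0 0 0;1 0 0 -.084 0 0 0;1 0 0 -.084 0 0 0;-1 0 0 -.084 0 0 0;-1 0 0 -.084 0 0 0;-1 0 0 -.084 0 0 0;-1 0 0 -.084 0 0 0;-1 0 0 -.084 0 0 0;-1 0 0 -.084 0 0 0;-1 0 0 -.084 0 0 0;-1 0 0 -.084 0 0 0" --force 20

```text
t: 2.2
tcp_pos: [0.3821, 0.3186, 0.0158]
tcp_rot: [180.0, -0.0, 66.4]
wrist_force: [0.3, 0.7, -0.0]
gripper_width: 0.0381
```

>>> drive_tool --deltas "-1 0 0 .04 0 0 0;-1 0 0 .085 0 0 0;-1 0 0 .13 0 0 0;-1 .03 -.04 .15 0 0 -7;-1 .04 -.08 .15 0 0 -14;-1 .055 -.12 .15 0 0 -21;-1 .07 -.16 .15 0 0 -28;-1 .085 -.2 .15 0 0 -35;-1 .1 -.24 .15 0 0 -42;-1 .115 -.28 .15 0 0 -49;-1 .13 -.32 .15 0 0 -56;-1 .145 -.36 .15 0 0 -63"

```text
t: 3.4
tcp_pos: [0.5269, -0.0432, 0.1653]
tcp_rot: [-180.0, 0.0, 3.1]
wrist_force: [-0.1, 0.9, -0.5]
gripper_width: 0.0377
```

>>> drive_tool --deltas "-1 .015 -.04 0 0 0 -6.5;-1 .03 -.08 0 0 0 -6.5;-1 .045 -.12 0 0 0 -6.5;-1 .06 -.16 0 0 0 -6.5;-1 .072 -.2 0 0 0 -6.5;-1 .072 -.214 0 0 0 -6.5;-1 .072 -.214 0 0 0 -6.5;-1 .072 -.214 -.04 0 0 -6.5;-1 .072 -.214 -.08 0 0 -6.5;-1 .072 -.214 -.11 0 0 -6.5;-1 .072 -.214 -.11 0 0 -6.5;-1 .072 -.214 -.11 0 0 -6.5"

```text
t: 4.6
tcp_pos: [0.5988, -0.254, 0.0561]
tcp_rot: [-180.0, 0.0, -3.0]
wrist_force: [0.1, -0.6, -0.7]
gripper_width: 0.038
```

>>> drive_tool --deltas "-1 0 0 -.015 0 0 0;-1 0 0 -.03 0 0 0;-1 0 0 -.036 0 0 0;-1 0 0 -.037 0 0 0;-1 0 0 -.037 0 0 0;.4 0 0 -.037 0 0 0;.4 0 0 -.037 0 0 0;.4 0 0 -.037 0 0 0;.4 0 0 -.037 0 0 0;.4 0 0 0 0 0 0;.4 0 0 .05 0 0 0;.4 0 0 .1 0 0 0"

```text
t: 5.8
tcp_pos: [0.5983, -0.255, 0.1565]
tcp_rot: [-179.9, 0.1, -3.1]
wrist_force: [0.5, -0.5, 0.4]
gripper_width: 0.0644
```

```bash
python3 - <<'E'
from cell import telemetry,cams
import cv2
o=telemetry.get_obs(); print(o["tcp_pos"],o["gripper_width"],o["t"])
a=cams.camera("wrist"); b=cams.camera("side")
cv2.imwrite("pics/w1.png",cv2.hconcat([cv2.resize(a["pixels"],(400,250)),cv2.resize(b["pixels"],(400,250))]))
E
```

```text
[ 0.5982512  -0.25504563  0.1565089 ] 0.06441758739660093 5.8
```

View pics/w1.png

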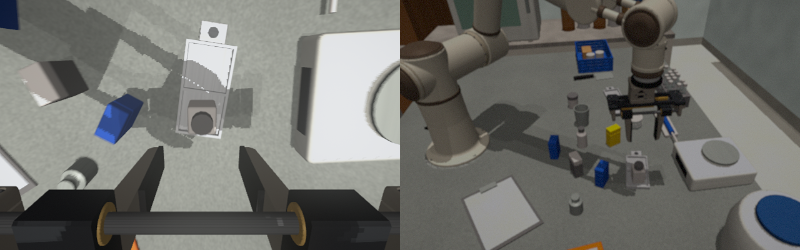

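The square bottle stands in the far pocket of the short tray (left half, 203,115) and nothing else moved. Next is the weight.

>>> drive_tool --deltas "1 -.04 -.017 0 0 0 0;1 -.08 -.034 0 0 0 0;1 -.12 -.052 0 0 0 0;1 -.16 -.07 0 0 0 0;1 -.196 -.0865 0 0 0 0;1 -.196 -.0865 0 0 0 0;1 -.196 -.0865 -.04 0 0 0;1 -.196 -.0865 -.08 0 0 0;1 -.196 -.0865 -.12 0 0 0;1 -.196 -.0865 -.1445 0 0 0;1 -.196 -.0865 -.1445 0 0 0;1 -.196 -.0865 -.1445 0 0 0"

```text
t: 7.1
tcp_pos: [0.4034, -0.3419, 0.0114]
tcp_rot: [-180.0, -0.0, -3.0]
wrist_force: [0.2, 0.1, 1.2]
gripper_width: 0.0919
```

>>> drive_tool --deltas "-1 0 0 0 0 0 0;-1 0 0 0 0 0 0;-1 0 0 0 0 0 0;-1 0 0 0 0 0 0;-1 0 0 0 0 0 0;-1 0 0 0 0 0 0;-1 0 0 0 0 0 0;-1 0 0 0 0 0 0;-1 0 0 .03 0 0 0;-1 0 0 .07 0 0 0;-1 0 0 .11 0 0 0;-1 0 0 .145 0 0 0" --force 35

```text
t: 8.3
tcp_pos: [0.4025, -0.3415, 0.1571]
tcp_rot: [-180.0, 0.0, -3.1]
wrist_force: [0.8, -0.7, -3.6]
gripper_width: 0.0372
```

>>> drive_tool --deltas "-1 .035 .027 0 0 0 0;-1 .07 .054 0 0 0 0;-1 .105 .081 0 0 0 0;-1 .14 .108 0 0 0 0;-1 .175 .135 0 0 0 0;-1 .2 .1525 0 0 0 0;-1 .2 .1525 0 0 0 0;-1 .2 .1525 0 0 0 0;-1 .2 .1525 -.04 0 0 0;-1 .2 .1525 -.08 0 0 0;-1 .2 .1525 -.11 0 0 0;-1 .2 .1525 -.11 0 0 0"

```text
t: 9.5
tcp_pos: [0.5973, -0.1882, 0.0401]
tcp_rot: [-179.7, 0.7, -3.2]
wrist_force: [0.1, -0.2, -5.0]
gripper_width: 0.0373
```

>>> drive_tool --deltas "-1 0 0 -.012 0 0 0;-1 0 0 -.024 0 0 0;-1 0 0 -.03 0 0 0;-1 0 0 -.0315 0 0 0;-1 0 0 -.0315 0 0 0;.4 0 0 -.0315 0 0 0;.4 0 0 -.0315 0 0 0;.4 0 0 -.0315 0 0 0;.4 0 0 -.0315 0 0 0;.4 0 0 0 0 0 0;.4 0 0 .05 0 0 0;.4 0 0 .1 0 0 0"

```text
t: 10.7
tcp_pos: [0.6022, -0.1891, 0.147]
tcp_rot: [-180.0, 0.1, -3.1]
wrist_force: [1.2, 0.4, -0.8]
gripper_width: 0.0645
```

>>> drive_tool --deltas "1 -.04 -.001 0 0 0 7;1 -.08 -.003 0 0 0 14;1 -.12 -.004 0 0 0 22;1 -.16 -.005 0 0 0 22;1 -.189 -.0065 0 0 0 22;1 -.189 -.0065 0 0 0 22;1 -.189 -.0065 0 0 0 22;1 -.189 -.0065 -.04 0 0 22;1 -.189 -.0065 -.08 0 0 22;1 -.189 -.0065 -.11 0 0 22;1 -.189 -.0065 -.1255 0 0 22;1 -.189 -.0065 -.1255 0 0 22"

```text
t: 11.9
tcp_pos: [0.4132, -0.1946, 0.0184]
tcp_rot: [-179.8, 0.1, 19.0]
wrist_force: [-1.0, 0.4, 0.4]
gripper_width: 0.0923
```

>>> drive_tool --deltas "-1 0 0 0 0 0 0;-1 0 0 0 0 0 0;-1 0 0 0 0 0 0;-1 0 0 0 0 0 0;-1 0 0 0 0 0 0;-1 0 0 0 0 0 0;-1 0 0 0 0 0 0;-1 0 0 0 0 0 0;-1 0 0 .03 0 0 0;-1 0 0 .07 0 0 0;-1 0 0 .11 0 0 0;-1 0 0 .145 0 0 0" --force 20

```text
t: 13.1
tcp_pos: [0.4139, -0.196, 0.1675]
tcp_rot: [180.0, -0.0, 18.9]
wrist_force: [0.1, -1.1, -0.3]
gripper_width: 0.0278
```

>>> drive_tool --deltas "-1 .02 .039 0 0 0 -5;-1 .04 .079 0 0 0 -10;-1 .06 .118 0 0 0 -14;-1 .08 .158 0 0 0 -14;-1 .1 .197 0 0 0 -14;-1 .12 .237 0 0 0 -14;-1 .14 .276 0 0 0 -14;-1 .16 .316 0 0 0 -14;-1 .18 .355 0 0 0 -14;-1 .199 .3935 0 0 0 -14;-1 .199 .3935 0 0 0 -14;-1 .199 .3935 0 0 0 -14"

```text
t: 14.3
tcp_pos: [0.6125, 0.198, 0.1647]
tcp_rot: [180.0, 0.1, 5.0]
wrist_force: [0.3, -0.0, -0.9]
gripper_width: 0.0277
```

>>> drive_tool --deltas "-1 0 0 -.04 0 0 0;-1 0 0 -.08 0 0 0;-1 0 0 -.11 0 0 0;-1 0 0 -.125 0 0 0;-1 0 0 -.137 0 0 0;-1 0 0 -.141 0 0 0;-1 0 0 -.141 0 0 0;.4 0 0 -.141 0 0 0;.4 0 0 -.141 0 0 0;.4 0 0 -.141 0 0 0;.4 0 0 -.141 0 0 0;.4 0 0 -.11 0 0 0"

```text
t: 15.5
tcp_pos: [0.6089, 0.197, 0.0512]
tcp_rot: [180.0, 0.5, 4.9]
wrist_force: [-0.5, 1.3, -0.3]
gripper_width: 0.0637
```

>>> drive_tool --deltas "1 -.01 -.02 .04 0 0 0;1 -.03 -.05 .08 0 0 0;1 -.06 -.09 .11 0 0 0;1 -.09 -.13 .11 0 0 0;1 -.12 -.17 .11 0 0 0;1 -.145 -.21 .11 0 0 0;1 -.17 -.24 .11 0 0 0;1 -.17 -.264 .11 0 0 0;1 -.17 -.264 .11 0 0 0"

```text
t: 16.4
tcp_pos: [0.4425, -0.0687, 0.166]
tcp_rot: [179.9, -0.1, 4.7]
wrist_force: [0.2, -0.1, 0.7]
gripper_width: 0.092
```

```bash
python3 - <<'E'
from cell import telemetry,cams
import cv2
from h import *
o=telemetry.get_obs(); print(o["tcp_pos"],o["tcp_rot"],o["gripper_width"],o["t"])
a=cams.camera("side"); P=cloud(a)
cv2.imwrite("pics/s2.png",cv2.resize(a["pixels"][90:350,200:460],(780,780*260//260))[:600])
E
```

```text
[ 0.44253054 -0.0687397   0.16601715] [ 1.79933171e+02 -5.60808428e-02  4.69403346e+00] 0.09195568487060556 16.4
```

View pics/s2.png

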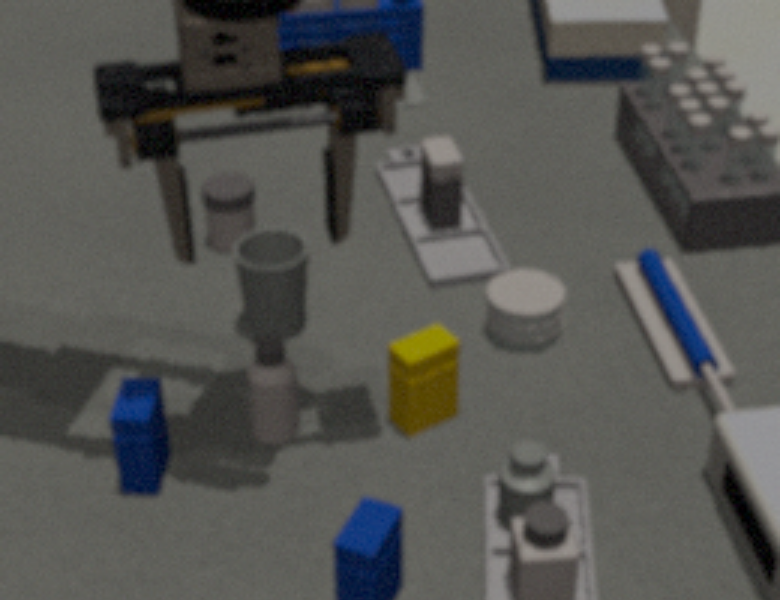

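The side view shows the slide box upright in the middle pocket (440,185), with the weight and the square bottle in the short tray (528,470) and (545,550). The dishes and beaker have not moved. Next is the round bottle.

>>> drive_tool --deltas ".5 0 -.0015 -.04 0 0 0;.5 0 -.0015 -.08 0 0 0;.5 0 -.0015 -.12 0 0 0;.5 0 -.0015 -.1485 0 0 0;.5 0 -.0015 -.1485 0 0 0;-1 0 -.0015 -.1485 0 0 0;-1 0 -.0015 -.1485 0 0 0;-1 0 -.0015 -.1485 0 0 0;-1 0 -.0015 -.1485 0 0 0;-1 0 -.0015 -.1485 0 0 0;-1 0 -.0015 -.1485 0 0 0;-1 0 -.0015 -.1485 0 0 0"

```text
t: 17.65
tcp_pos: [0.4437, -0.0683, 0.0182]
tcp_rot: [180.0, -0.1, 4.9]
wrist_force: [-1.3, 0.6, 6.6]
gripper_width: 0.0356
```

>>> drive_tool --deltas "-1 0 0 .04 0 0 0;-1 0 0 .08 0 0 0;-1 0 0 .12 0 0 0;-1 0 0 .15 0 0 0;-1 .03 .034 .15 0 0 0;-1 .06 .068 .15 0 0 0;-1 .09 .102 .15 0 0 0;-1 .12 .136 .15 0 0 0;-1 .15 .17 .15 0 0 0;-1 .1755 .2 .15 0 0 0;-1 .1755 .2 .15 0 0 0;-1 .1755 .2 .15 0 0 0"

```text
t: 18.85
tcp_pos: [0.6181, 0.1324, 0.1663]
tcp_rot: [180.0, 0.1, 5.0]
wrist_force: [-0.1, -0.4, -0.7]
gripper_width: 0.0355
```

>>> drive_tool --deltas "-1 0 0 -.04 0 0 0;-1 0 0 -.08 0 0 0;-1 0 0 -.115 0 0 0;-1 0 0 -.13 0 0 0;-1 0 0 -.142 0 0 0;-1 0 0 -.146 0 0 0;-1 0 0 -.146 0 0 0;.4 0 0 -.146 0 0 0;.4 0 0 -.146 0 0 0;.4 0 0 -.146 0 0 0;.4 0 0 -.146 0 0 0;.4 0 0 -.11 0 0 0"

```text
t: 20.05
tcp_pos: [0.6139, 0.1319, 0.0522]
tcp_rot: [-180.0, 0.6, 4.9]
wrist_force: [0.1, -0.6, -0.6]
gripper_width: 0.0646
```

>>> drive_tool --deltas ".4 0 0 .05 0 0 0;.4 0 0 .1 0 0 0;1 -.04 .013 .11 0 0 0;1 -.08 .026 .11 0 0 0;1 -.12 .04 .11 0 0 0;1 -.16 .053 .11 0 0 0;1 -.1935 .0625 .11 0 0 0;1 -.1935 .0625 .11 0 0 0;1 -.1935 .0625 .065 0 0 0;1 -.1935 .0625 .02 0 0 0;1 -.1935 .0625 -.02 0 0 0;1 -.1935 .0625 -.045 0 0 0"

```text
t: 21.25
tcp_pos: [0.4239, 0.1939, 0.0093]
tcp_rot: [180.0, 0.2, 4.9]
wrist_force: [-0.8, 0.2, 0.0]
gripper_width: 0.0919
```

>>> drive_tool --deltas "1 0 0 0 0 0 0;1 0 0 0 0 0 0;-1 0 0 0 0 0 0;-1 0 0 0 0 0 0;-1 0 0 0 0 0 0;-1 0 0 0 0 0 0;-1 0 0 0 0 0 0;-1 0 0 0 0 0 0;-1 0 0 .03 0 0 0;-1 0 0 .07 0 0 0;-1 0 0 .11 0 0 0;-1 0 0 .145 0 0 0"

```text
t: 22.45
tcp_pos: [0.4248, 0.1945, 0.1589]
tcp_rot: [-180.0, -0.0, 4.9]
wrist_force: [0.4, 0.1, -1.1]
gripper_width: 0.0455
```

>>> drive_tool --deltas "-1 .04 .015 0 0 0 0;-1 .08 .03 0 0 0 0;-1 .12 .045 0 0 0 0;-1 .16 .06 0 0 0 0;-1 .182 .0685 0 0 0 0;-1 .182 .0685 0 0 0 0;-1 .182 .0685 0 0 0 0;-1 .182 .0685 -.04 0 0 0;-1 .182 .0685 -.08 0 0 0;-1 .182 .0685 -.115 0 0 0;-1 .182 .0685 -.115 0 0 0;-1 .182 .0685 -.115 0 0 0"

```text
t: 23.65
tcp_pos: [0.606, 0.2628, 0.0426]
tcp_rot: [180.0, 0.1, 4.9]
wrist_force: [1.5, 0.1, -0.4]
gripper_width: 0.0455
```

>>> drive_tool --deltas "-1 0 0 -.012 0 0 0;-1 0 0 -.022 0 0 0;-1 0 0 -.026 0 0 0;-1 0 0 -.026 0 0 0;.6 0 0 -.026 0 0 0;.6 0 0 -.026 0 0 0;.6 0 0 -.026 0 0 0;.6 0 0 -.026 0 0 0;.6 0 0 -.01 0 0 0;.6 0 0 .03 0 0 0;.6 0 0 .08 0 0 0;.6 0 0 .13 0 0 0"

```text
t: 24.85
tcp_pos: [0.6065, 0.263, 0.1749]
tcp_rot: [-180.0, -0.0, 4.9]
wrist_force: [1.2, 0.7, -0.2]
gripper_width: 0.0734
```

>>> drive_tool --deltas "1 -.04 .04 0 0 0 0;1 -.08 .08 0 0 0 0;1 -.12 .12 0 0 0 0;1 -.16 .16 0 0 0 0;1 -.2 .2 0 0 0 0;1 -.24 .22 0 0 0 0;1 -.24 .22 0 0 0 0;1 -.24 .22 0 0 0 0"

```text
t: 25.65
tcp_pos: [0.3639, 0.4851, 0.1735]
tcp_rot: [-179.9, -0.0, 5.2]
wrist_force: [-0.2, -0.3, 0.8]
gripper_width: 0.0917
```

```bash
python3 - <<'E'
from cell import telemetry,cams
from h import *
o=telemetry.get_obs(); print(o["tcp_pos"],o["gripper_width"],o["t"])
T=np.array
trays=dict(L=(T([.6116,.1975]),5.08),S=(T([.6004,-.2222]),-3.12))
for n in("top","side"):
    c=cams.camera(n); P=cloud(c); cv2.imwrite(f"pics/{n}9.png",c["pixels"])
    print(n)
    for nm,tr,y,h in(("jar","L",66,58),("box","L",0,72),("round","L",-66,80),("weight","S",33,60),("square","S",-33,66),("beaker",(.453,.064),0,75),("dish",(.650,.022),0,39)):
        if tr in trays: ctr,a=trays[tr]; a=np.radians(a); p=ctr+y/1000*T([-np.sin(a),np.cos(a)])
        else: p=T(tr)
        m=(np.abs(P[...,:2]-p).max(-1)<.036)&(P[...,2]>.02); q=P[m]
        if len(q)<20: print(nm,"few");continue
        zt=np.percentile(q[:,2],95); t=q[q[:,2]>zt-.006]; r_=cv2.minAreaRect((t[:,:2]*1000).astype(np.float32))
        print(nm,"off mm",(T(r_[0])-p*1000).round(1),"size",np.round(r_[1]),"top %.1f expect %.1f"%(zt*1000,h+(3 if tr in trays else 0)))
a=cv2.imread("pics/top9.png")[120:265,190:480];b=cv2.imread("pics/side9.png")[100:310,220:420]
cv2.imwrite("pics/f.png",cv2.vconcat([cv2.resize(a,(580,290)),cv2.resize(cv2.copyMakeBorder(b,0,0,38,52,0),(580,300*580//580))]))
E
```

```text
[0.36391898 0.48514834 0.17354167] 0.09169225096755482 25.65
top
jar off mm [-0.   0.2] size [44. 43.] top 64.4 expect 61.0
box off mm [ 1.4 -3.1] size [29. 46.] top 78.4 expect 75.0
round off mm [0.7 0.2] size [22. 19.] top 85.2 expect 83.0
weight off mm [-0.1 -1.1] size [22. 22.] top 65.2 expect 63.0
square off mm [-1.  -0.9] size [26. 25.] top 71.5 expect 69.0
beaker off mm [ 0. -1.] size [58. 58.] top 77.7 expect 75.0
dish off mm [-0.6  0.2] size [60. 60.] top 42.5 expect 39.0
side
jar off mm [-0.1  0.7] size [47. 42.] top 61.5 expect 61.0
box off mm [ 2.1 -3.9] size [28. 51.] top 75.3 expect 75.0
round off mm [0.9 1. ] size [23. 20.] top 82.1 expect 83.0
weight off mm [0.4 0.7] size [23. 22.] top 63.3 expect 63.0
square off mm [ 0.2 -0.5] size [25. 26.] top 69.3 expect 69.0
beaker off mm [0.5 0.8] size [62. 57.] top 74.0 expect 75.0
dish off mm [1.4 2.2] size [61. 62.] top 40.3 expect 39.0
```

View pics/f.png

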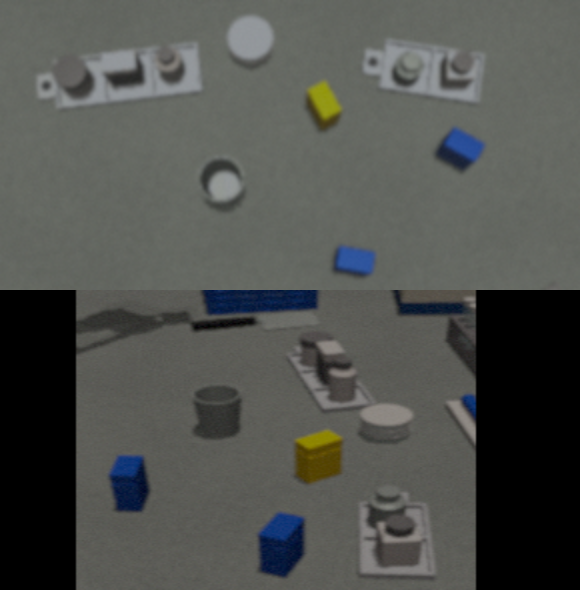

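All five stand centred in their pockets at the expected heights. In the long tray they run jar (70,75), box (123,67), bottle (167,62), and in the short tray weight (408,65), square bottle (460,68). The bystanders have not moved and the gripper is clear, so I hand the job in.

```bash
python3 -c "
from cell import r
print(r.job_done())"
```

```text
the job is handed in; nothing more can be done
None
```

Both kits are made up and the job is handed in, at about 26 s on the robot's clock. `job_done` gives no verdict.

- **Long tray:** the jar is next to the tab, the slide box in the middle and the round bottle farthest from the tab.
- **Short tray:** the weight is next to the tab and the square bottle in the other pocket.

**Last checks:** I checked the final scene with the top and side cameras.
- **Position:** every item was within about 1 mm of its pocket centre, except the slide box at about 4 mm. The limit is 18 mm.
- **Height:** the side camera put every top within 1 mm of the expected height. The top camera read 2–3.5 mm high for everything, including the untouched beaker and dishes, so I put this down to a bias in its depth reading.
- **Upright:** I judged this from the images and the top heights and did not measure tilt angles.
- **Bystanders:** the beaker and the stack of dishes were within about 3 mm of their starting places, which is about the measurement error. I never touched the blue and yellow boxes.

**Not as planned:** the jar was held at 45.5 mm, so the pads gripped its lid rather than its body. It still placed cleanly.

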